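# Find and mark the high spot of a slicer's belt pulley

### The job

The belt pulley of the vegetable slicer sits on its checking stand, and the gauge's spring feeler runs in its groove. Turn the pulley slowly by its crank handle, feel for the one high spot hidden in the groove, stop with the crest of the high spot exactly at the feeler and let go so that it stays there; only then press the marking punch on top of the gauge gently all the way down and let it spring back up. Do not use the punch anywhere else on the pulley, and leave the other things on the bench alone.

Things in the scene. Friction and masses are not known exactly. Their poses are not given: they have to be found in the camera images.
- stand: fixed checking stand, grey foot 150 x 130 x 12 mm, carrying a flat aluminium pulley 172 mm across, top face 54 mm above the bench, with a belt groove (mid-height 42 mm, floor radius 76 mm) between two round flanges and a hub nut in the middle up to 72 mm. Origin: on the pulley's vertical axis, at bench height. Place and yaw vary.
- pulley (a joint): turn of the pulley about its vertical axis, rad, positive counter-clockwise from above; at 0 the crank handle lies along the stand's +x axis. Turns without end both ways. A stiff, greased bearing: steady drag 0.3 N m (6 N at the crank) plus 0.3 N m per rad/s; it stays where it is left, but fingers that let go off-centre can nudge it.
- crank_grip (a point): grip point on the axis of the crank handle, 100 mm above the bench: an upright black round sleeve, 22 mm diameter, from 60 to 117 mm above the bench, 50 mm from the pulley's axis, with a small steel screw on top (up to 120 mm). The sleeve spins freely on its pin, so a gripper can hold it and go round without turning. Goes round with the pulley.
- gauge: fixed dark steel gauge post, about 60 x 60 mm, 54 mm high without the punch, 125 mm from the pulley's axis on the stand's -y side. Origin: at bench height under its middle; +x points to the pulley's axis. A level spring rod with a roller (the feeler) comes out of it into the groove, towards the axis; the rod's rear end shows at the back and moves out up to 4 mm at the high spot.
- feeler_point (a point): fixed point where the roller touches the plain groove. It presses there with 5 N, at the crest of the high spot with 25 N. The one high spot, hidden at an unknown place, is a smooth hump 4 mm high, 0.76 rad long: turned under the roller the pulley first resists (up to 5 N more at the crank), is neutral at the crest, then is helped onwards as much. Elsewhere the drag is even.
- punch_top (a point): middle of the top of the marking punch: a round steel push button 26 mm in diameter that stands on top of the gauge; press it straight down.
- punch (a joint): travel of the marking punch, m: 0 up, 0.006 fully down. A spring brings it back; it takes about 5 N to go fully down, where it meets a hard stop.
- timer: white round kitchen timer, 68 mm across, 50 mm high, a bystander; origin under its middle
- pepper_mill: wooden pepper mill, 58 mm across, 160 mm high, a bystander; origin under its middle
- spice_a: spice jar with a red cap, 45 mm across, 106 mm high, a bystander; origin under its middle
- label_tape: roll of tape in a small steel dispenser, 109 x 47 x 77 mm, a bystander; origin under its middle
- bench_scraper: dough scraper lying flat, 108 x 152 x 24 mm, a bystander; origin under its middle
Not all that is in view belongs to the job. What is shaped like the gauge but yellow is not meant.

How it is judged:
By the outcome, as a careful person would: the job done as asked, in the order asked, and still so for the second after the job is handed in, with the robot touching nothing.
It also fails if it takes over 72 s, if anything falls off the work surface, if the arm or the gripper's body presses on something with over 40 N, if the wrist force passes 120 N, or if a joint passes its speed limit or range.

### The arm

A 6-joint arm with a two-finger parallel gripper is mounted at the origin on a cart in front of the work surface, level with it; the furniture and walls round the work are solid. World frame = base frame: x ahead of the robot, y to its left, z up, the work surface at z = 0. Lengths are in mm, angles in rad, forces in N, time in s.
With the tool pointing down it reaches from about 300 to 775 mm from the base axis. Payload 14.6 kg.
Tool frame: the origin (TCP) lies on the centre line of the jaws, within the pads' length; the fingertips stand manip.tcp_to_tips ahead of it and the grasp point (between the pads) lies 5 mm behind it (manip.tcp_to_tips is the distance from the TCP to the fingertips, in mm); z points along the fingers, y is the direction in which the jaws open and shut (so a half turn about z gives the same grasp; the last joint's range is limited). The gripper opens to 94 mm and grips with 3 to 60 N. Pads are 16 mm wide; open, the fingers measure 119 mm over their backs; the gripper's body (75 mm by 177 mm) begins 78 mm behind the grasp point.
Start: joints at [-1.401, 0.3, 1.521, -0, 1.321, -0.067], TCP at [129.02, -534.643, 219.446] pointing down, gripper open.
Joint ranges: [-3.03, 3.03], [-0.79, 2.21], [0.23, 2.52], [-1.04, 4.18], [0, 3.07], [-2.55, 2.55]. Speed limits (rad/s): [2.22, 2.22, 2.57, 3.14, 3.14, 3.14].

### API

Orientations are given as [roll, pitch, yaw] about the fixed x, y, z axes, in that order (R = Rz(yaw) Ry(pitch) Rx(roll)).
In Python, from cell import manip, optics, workorder gives the robot as it stands. The module is installed in compiled form; this text tells all that it offers.
- The arm moves only by the tool jog_arm, never from a script. Its argument "deltas" is text: rows parted by semicolons, each of 5 numbers parted by spaces: the shift along the tool's x, y, z in mm, then the turn about the tool's z in rad, then the finger opening in mm, from 0 to 94. In form: tx ty tz twist grip; .... A call has exactly 10 rows; each row is the pose to reach, as a shift and turn from the pose commanded when the call began, along the tool's axes at that moment; what a row does not reach only later rows make up. A row lasts 1/8 s, in which the tool goes at most 62.5 mm and 10.7 degrees, less where a joint would pass 70% of its speed; a pose out of reach is approached as far as the arm can. A call with a gripper value outside its range is refused whole. The fingers move at their own pace and stop on an object; "squeeze" is the grip in N (left out, the last holds). Time passes only in rows, so rows that repeat a pose let the fingers close, or fill a call up. It gives the time, the measured TCP pose, the force and the opening at its end, in the units of the state.
- manip.read_state(): the state, without advancing time (a new reading comes with each control period).
- optics.camera(name): name is "side" or "top" or "wrist"; returns (picture, depth): 420x560x3 uint8, red, green, blue; 420x560 float32, mm along the optical axis (not along the pixel's ray), 0 where there is no reading.
- optics.get_calibration(name): a dict with "intrinsics" (3x3 intrinsics, pixels), "dist_coeffs" ([k1, k2, p1, p2, k3] as OpenCV has them; the pictures are not rectified), "R" (3x3) and "t" (3): a world point X has camera coordinates R X + t; the wrist camera has in their place "hand_eye" (4x4, takes a point from camera to tool coordinates, whose origin is the TCP and whose axes are the flange's). Camera axes: x right, y down, z forward; pixel columns grow to the right and rows downward; lengths in mm; the calibration is good to about 2 mm. A picture is of the moment at which its call begins: read the wrist's pose just before it. get_calibration takes no time and is no camera call.
- workorder.sign_off(): hands the job in, once; it reports no verdict.
The state is a dict: "clock": time; "joints": joint angles; "qd": joint speeds; "effort": joint torques, N m; "eef_pos": TCP position; "eef_rot": TCP orientation; "wrist_force": force on the tool from outside, world axes, zero at the start; "moment": the same for the moment, N m; "finger_gap": finger opening in mm.
Only numpy, scipy, OpenCV 4.12 (cv2) and the standard library are available. Lean on these libraries where they do the work, as an engineer would, in place of code of your own. Each camera call takes 0.05 s, during which the arm holds its last target.

## Working session

There is one attempt and no reset: what is moved stays moved. The work goes in short steps, Python scripts to look and compute and a tool call to move; the robot and the scene stay as the last step left them, time stands still between calls to the robot, and variables do not carry over. Pictures are saved under pics/ and viewed, and the job is handed in when it is done.

Besides the shell and the picture viewer there is one more tool, called by a JSON object that holds its "name" and its "arguments", one argument or row to a line. jog_arm: Moves the arm, as the interface text tells. Its arguments: {"type":"object","properties":{"deltas":{"type":"string"},"squeeze":{"type":"number"}},"required":["deltas"]}

```bash
mkdir -p pics; cat > h.py <<'E'
from cell import manip, optics, workorder
import numpy as np, cv2
def cal(n): 
    c=optics.get_calibration(n); return c
def shot(n,f):
    p,d=optics.camera(n); cv2.imwrite('pics/'+f+'.png',p[:,:,::-1]); np.save('pics/'+f+'.npy',d); return p,d
def pix2world(n,u,v,depth=None,z=None):
    c=cal(n);K=np.array(c['intrinsics']);D=np.array(c['dist_coeffs'])
    xy=cv2.undistortPoints(np.array([[[u,v]]],float),K,D)[0,0]
    ray=np.array([xy[0],xy[1],1.]);R=np.array(c['R']);t=np.array(c['t']).ravel()
    o=-R.T@t; r=R.T@ray
    if depth is not None: return o+r*depth
    return o+r*((z-o[2])/r[2])
E
python3 - <<'E'
from h import *
s=manip.read_state();print(s,manip.tcp_to_tips)
shot('top','top0');shot('side','side0')
for n in('top','side'):
    c=cal(n);R=np.array(c['R']);print(n,-R.T@np.array(c['t']).ravel(),R)
print(cal('wrist'))
E
```

```text
{'clock': 0.0, 'joints': array([-1.40060202e+00,  3.00467456e-01,  1.52156234e+00,  1.27587900e-05,
        1.32069225e+00, -6.66026630e-02]), 'qd': array([-5.92402544e-05,  6.77654073e-05,  1.01095678e-03, -6.12493995e-04,
       -5.97692180e-04, -1.02885239e-03]), 'effort': array([-3.04583218e-04, -5.31809056e+01, -3.52734554e+01,  7.08380551e-02,
        2.44027114e-02, -1.22905931e-04]), 'eef_pos': array([ 128.98316421, -534.41793859,  218.8962457 ]), 'eef_rot': array([-3.14046659e+00, -8.74958303e-05,  2.36793760e-01]), 'wrist_force': array([-0.19479956,  0.24623828, -0.68431553]), 'moment': array([ 0.01047179, -0.01104428,  0.0061585 ]), 'finger_gap': 93.7845797929106} 14.0
top [ 418.85383697  -36.89010359 1274.00342784] [[ 0.00442056 -0.99994052  0.00997097]
 [-0.99634038 -0.00525534 -0.08531255]
 [ 0.08535988 -0.00955735 -0.99630435]]
side [-213.14367236 1126.77931794  686.27234019] [[-0.84571298 -0.5334517  -0.0141008 ]
 [-0.19833212  0.3387394  -0.91973909]
 [ 0.49541288 -0.77503865 -0.39227692]]
{'intrinsics': array([[296.39129416,   0.        , 284.06259993],
       [  0.        , 296.39129416, 208.31270695],
       [  0.        ,   0.        ,   1.        ]]), 'dist_coeffs': array([-0.01426305,  0.        ,  0.        ,  0.        ,  0.        ]), 'hand_eye': array([[-2.38002084e-04, -9.65965799e-01, -2.58669710e-01,
         7.32358674e+01],
       [ 9.99999493e-01, -4.82997990e-04,  8.83588480e-04,
        -7.94598165e-01],
       [-9.78453202e-04, -2.58669369e-01,  9.65965424e-01,
        -1.65001430e+02],
       [ 0.00000000e+00,  0.00000000e+00,  0.00000000e+00,
         1.00000000e+00]])}
```

View pics/top0.png

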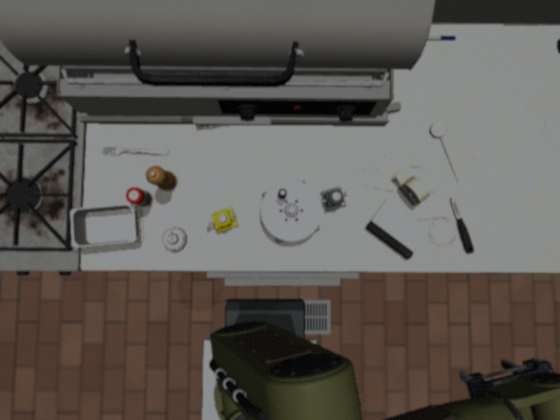

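View pics/side0.png

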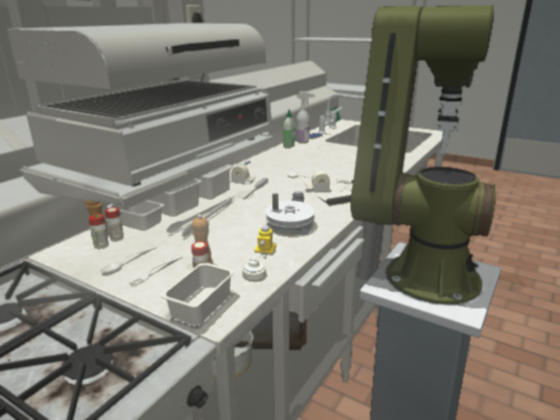

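```bash
python3 - <<'E'
import cv2,numpy as np
from h import *
i=cv2.imread('pics/top0.png')[165:255,245:365];cv2.imwrite('pics/c0.png',cv2.resize(i,None,fx=6,fy=6,interpolation=cv2.INTER_CUBIC))
d=np.load('pics/top0.npy')
for n,u,v in [('axis',291,211),('crank',282,193),('gauge',335,198),('front',291,225)]:
    print(n,d[v,u],pix2world('top',u,v,depth=d[v,u]))
# height map near oven
for v in (60,90,100,110,120,124,130,150):
    print(v,[np.round(pix2world('top',u,v,depth=d[v,u])).tolist() for u in (200,282,330)])
E
```

```text
axis 1207.985 [511.42844131 -85.56435697  69.93597885]
crank 1163.1227 [555.30057592 -59.71324341 118.47552067]
gauge 1204.1501 [ 547.11995116 -205.65306987   77.99495423]
front 1219.9958 [473.66691064 -86.25244669  54.65188658]
60 [[729.0, 88.0, 555.0], [729.0, -50.0, 557.0], [729.0, -131.0, 560.0]]
90 [[729.0, 112.0, 409.0], [730.0, -53.0, 409.0], [731.0, -150.0, 409.0]]
100 [[715.0, 115.0, 390.0], [714.0, -54.0, 396.0], [714.0, -152.0, 397.0]]
110 [[712.0, 125.0, 332.0], [711.0, -55.0, 340.0], [711.0, -159.0, 341.0]]
120 [[703.0, 132.0, 284.0], [716.0, -57.0, 243.0], [717.0, -172.0, 244.0]]
124 [[695.0, 133.0, 278.0], [712.0, -57.0, 224.0], [711.0, -173.0, 230.0]]
130 [[754.0, 180.0, 2.0], [758.0, -61.0, -4.0], [757.0, -203.0, 2.0]]
150 [[694.0, 179.0, 2.0], [697.0, -62.0, -3.0], [696.0, -202.0, 5.0]]
```

View pics/c0.png

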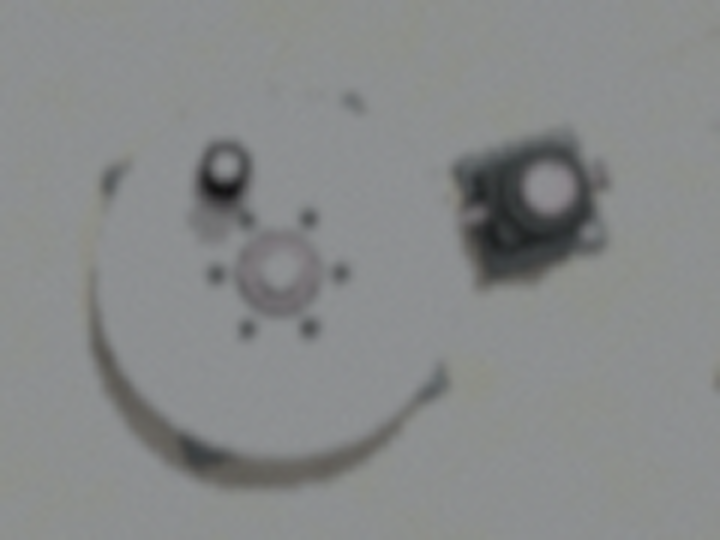

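{"name": "jog_arm", "arguments": {
  "deltas": "50 -41 0 0 60; 100 -82 0 0 60; 150 -124 0 0 60; 200 -165 0 0 60; 250 -206 0 0 60; 300 -247 0 0 60; 350 -289 0 0 60; 399 -330 0 0 60; 399 -330 0 0 60; 399 -330 0 0 60",
  "squeeze": 40
}}

```text
clock: 1.35
eef_pos: [439.7, -119.4, 219.1]
eef_rot: [-3.141, 0.001, 0.239]
wrist_force: [-0.6, -0.7, 0.7]
finger_gap: 60.1
```

```bash
cat >> h.py <<'E'
from scipy.spatial.transform import Rotation as Rot
def wpix(u,v,s,depth=None,z=None):
    c=cal('wrist');K=np.array(c['intrinsics']);D=np.array(c['dist_coeffs']);H=np.array(c['hand_eye'])
    xy=cv2.undistortPoints(np.array([[[u,v]]],float),K,D)[0,0]
    T=Rot.from_euler('xyz',s['eef_rot']).as_matrix()
    o=T@H[:3,3]+s['eef_pos']; r=T@H[:3,:3]@np.array([xy[0],xy[1],1.])
    if depth is not None: return o+r*depth
    return o+r*((z-o[2])/r[2])
def wproj(X,s):
    c=cal('wrist');K=np.array(c['intrinsics']);D=np.array(c['dist_coeffs']);H=np.array(c['hand_eye'])
    T=Rot.from_euler('xyz',s['eef_rot']).as_matrix()
    p=H[:3,:3].T@(T.T@(np.array(X,float)-s['eef_pos'])-H[:3,3])
    return cv2.projectPoints(p.reshape(1,3),np.zeros(3),np.zeros(3),K,D)[0].ravel()
E
python3 - <<'E'
from h import *
s=manip.read_state();print(s)
import pickle;pickle.dump(s,open('s1.pkl','wb'))
shot('wrist','w1')
E
```

```text
{'clock': 1.35, 'joints': array([-3.45590817e-01,  8.86294279e-02,  1.77419415e+00, -8.31629673e-06,
        1.27954663e+00,  9.86134422e-01]), 'qd': array([-0.04756887, -0.01339346,  0.01173451, -0.00391341,  0.00200311,
       -0.0243513 ]), 'effort': array([  2.34175444, -39.71245408, -35.41801929,   0.17628925,
        -0.07461658,   0.47642788]), 'eef_pos': array([ 439.67443804, -119.40253056,  219.09902911]), 'eef_rot': array([-3.14117015e+00,  6.52802410e-04,  2.39073617e-01]), 'wrist_force': array([-0.64354023, -0.70622189,  0.68880436]), 'moment': array([-0.01353467, -0.00097603, -0.00333445]), 'finger_gap': 60.13485470415969}
```

View pics/w1.png

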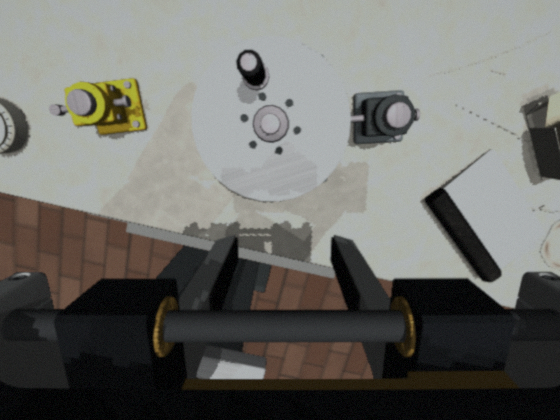

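```bash
python3 - <<'E'
import cv2
i=cv2.imread('pics/w1.png')
a=cv2.resize(i[35:155,190:430],None,fx=3.3,fy=3.3,interpolation=cv2.INTER_CUBIC);cv2.imwrite('pics/c1.png',a)
E
```

```text
(no output)
```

View pics/c1.png

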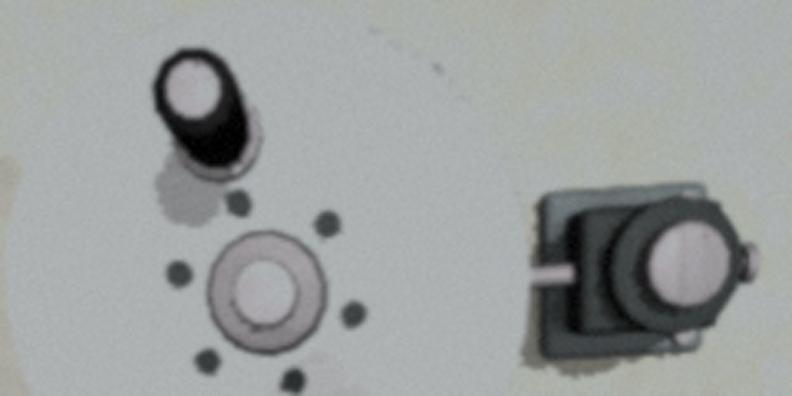

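```bash
python3 - <<'E'
from h import *
import pickle;s=pickle.load(open('s1.pkl','rb'));d=np.load('pics/w1.npy')
A=wpix(270.3,123.5,s,z=72);C=wpix(248.5,61.7,s,z=120);Pd=wpix(398.5,114.4,s,depth=np.median(d[112:117,396:401]))
P=wpix(398.5,114.4,s,z=Pd[2])
print(A,C,Pd,d[60:64,247:250].mean(),wpix(248.5,61.7,s,depth=np.median(d[60:64,247:250])),wpix(270.3,123.5,s,depth=np.median(d[121:126,268:273])))
print('AC',np.hypot(*(C-A)[:2]),np.degrees(np.arctan2(*(C-A)[1::-1])),'AP',np.hypot(*(P-A)[:2]),np.arctan2(*(P-A)[1::-1]))
yaw=s['eef_rot'][2];e=C-s['eef_pos'];c,sn=np.cos(yaw),np.sin(yaw);print('tool',e[0]*c+e[1]*sn,e[0]*sn-e[1]*c)
for n,u,v,z in[('A',291.4,210.1,72),('C',282.6,192.3,120),('P',336.5,196.5,78)]:print(n,pix2world('top',u,v,z=z))
E
```

```text
[512.5727948  -86.71020627  72.        ] [555.53926622 -60.67543509 120.        ] [ 551.4492742  -208.95888412   75.63898908] 241.67946 [555.61389367 -60.60768261 119.55993137] [512.57142224 -86.72127992  72.23638321]
AC 50.238699987455504 31.21302428861534 AP 128.2814089682356 -1.2628982584502408
tool 126.47610750948644 -29.619662065324526
A [513.75006431 -86.57349402  72.        ]
C [556.98983799 -61.26121679 120.        ]
P [ 551.27166839 -209.79313246   78.        ]
```

{"name": "jog_arm", "arguments": {
  "deltas": "60 -14 0 0 50; 110 -26 0 0 45; 126.5 -29.6 0 0 45; 126.5 -29.6 0 0 45; 126.5 -29.6 50 0 45; 126.5 -29.6 100 0 45; 126.5 -29.6 121 0 45; 126.5 -29.6 121 0 45; 126.5 -29.6 121 0 18; 126.5 -29.6 121 0 18",
  "squeeze": 40
}}

```text
clock: 2.65
eef_pos: [555.9, -62.2, 99.8]
eef_rot: [3.141, -0.002, 0.236]
wrist_force: [-0.1, 0.9, 0.1]
finger_gap: 28.5
```

```bash
python3 - <<'E'
from h import *
s=manip.read_state();print(s['eef_pos'],s['eef_rot'],s['finger_gap'],s['wrist_force'])
import pickle;pickle.dump(s,open('s2.pkl','wb'))
shot('wrist','w2')
E
```

```text
[555.87698498 -62.20773234  99.84001029] [ 3.14074956e+00 -1.93363235e-03  2.36437688e-01] 28.49398515249099 [-0.09168394  0.91406216  0.093427  ]
```

View pics/w2.png

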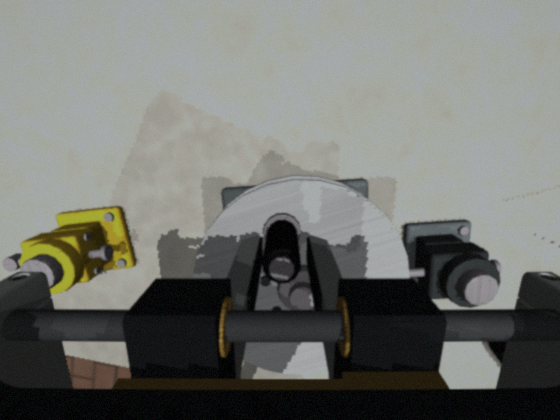

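```bash
cat > gen.py <<'E'
import numpy as np,json,sys
A=np.array([512.6,-86.7]);r=50.;yaw=.2368;c,s=np.cos(yaw),np.sin(yaw)
def P(th): return A+r*np.array([np.cos(th),np.sin(th)])
def rows(ths,cur,grip=18):
    out=[]
    for t in ths:
        d=P(t)-cur; out.append("%.1f %.1f 0 0 %g"%(d[0]*c+d[1]*s,d[0]*s-d[1]*c,grip))
    return "; ".join(out)
E
python3 - <<'E'
from gen import *
cur=np.array([129.02,-534.643])
for tx,ty in((399,-330),(126.5,-29.6)): cur=cur+tx*np.array([c,s])+ty*np.array([s,-c])
print(cur,P(.5448))
cur=P(.5448)
print(rows([.5448]*3+[.5448+.04*k for k in range(1,8)],cur))
E
```

```text
[555.49552171 -61.79943244] [555.36154786 -60.78764727]
0.0 0.0 0 0 18; 0.0 0.0 0 0 18; 0.0 0.0 0 0 18; -0.6 -1.9 0 0 18; -1.4 -3.8 0 0 18; -2.2 -5.6 0 0 18; -3.0 -7.4 0 0 18; -4.0 -9.2 0 0 18; -5.0 -10.9 0 0 18; -6.0 -12.6 0 0 18
```

{"name": "jog_arm", "arguments": {
  "deltas": "0 -1 0 0 18; 0 -1 0 0 18; 0 -1 0 0 18; -0.5 -2.9 0 0 18; -1.3 -4.8 0 0 18; -2.1 -6.6 0 0 18; -2.9 -8.4 0 0 18; -3.9 -10.2 0 0 18; -4.9 -11.9 0 0 18; -5.9 -13.6 0 0 18"
}}

```text
clock: 3.95
eef_pos: [547.8, -50.9, 99.6]
eef_rot: [3.139, -0.003, 0.237]
wrist_force: [5.0, -6.5, 3.1]
finger_gap: 21.5
```

```bash
cat > look.py <<'E'
from h import *
from gen import A
import sys,pickle
n=sys.argv[1]
s=manip.read_state();pickle.dump(s,open(n+'.pkl','wb'))
p,d=shot('wrist',n)
th=np.arctan2(*(s['eef_pos'][:2]-A)[::-1]); rr=np.hypot(*(s['eef_pos'][:2]-A))
f=s['wrist_force'];er=np.array([np.cos(th),np.sin(th)]);et=np.array([-er[1],er[0]])
print('clk %.2f th %.4f r %.2f z %.1f gap %.1f Ft %.2f Fr %.2f Fz %.2f'%(s['clock'],th,rr,s['eef_pos'][2],s['finger_gap'],f[:2]@et,f[:2]@er,f[2]))
# rod rear: near gauge, P + outward
u=np.array([np.cos(-1.263),np.sin(-1.263)])
G=A+125*u
q=wproj([*(G+35*u),42],s);print('rod px',q)
x0,y0=int(q[0])-35,int(q[1])-25
x0=min(max(x0,0),490);y0=min(max(y0,0),370)
cv2.imwrite('pics/%s_c.png'%n,cv2.resize(p[y0:y0+50,x0:x0+70,::-1],None,fx=7,fy=7,interpolation=cv2.INTER_CUBIC))
E
python3 look.py a1; python3 - <<'E'
from gen import *
t=.5448+.28
print(rows([t+.04*k for k in range(1,11)],P(t)))
E
```

```text
clk 3.95 th 0.7936 r 50.17 z 99.6 gap 21.5 Ft -8.15 Fr -1.11 Fz 3.11
rod px [509.83771245 260.72599679]
-1.1 -1.6 0 0 18; -2.3 -3.2 0 0 18; -3.6 -4.8 0 0 18; -5.0 -6.3 0 0 18; -6.3 -7.7 0 0 18; -7.8 -9.1 0 0 18; -9.3 -10.4 0 0 18; -10.8 -11.7 0 0 18; -12.4 -12.9 0 0 18; -14.1 -14.0 0 0 18
```

View pics/a1_c.png

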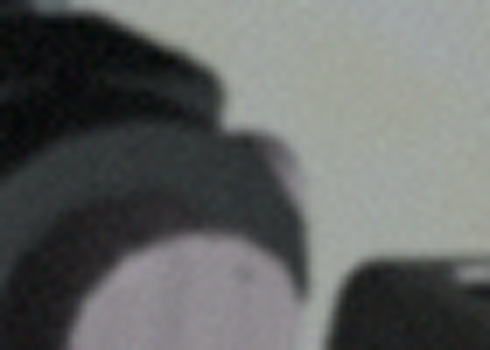

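View pics/a1.png

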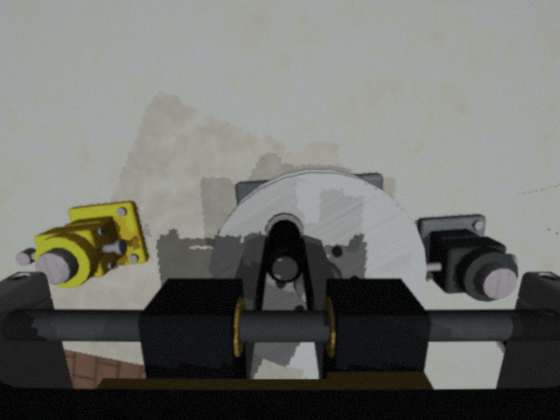

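```bash
python3 - <<'E'
from gen import *
for i in range(1,17):
    t=.5448+.28+.4*i
    print(round(t,4),rows([t+.04*k for k in range(1,11)],P(t)))
E
```

```text
1.2248 -1.7 -1.1 0 0 18; -3.4 -2.1 0 0 18; -5.2 -3.0 0 0 18; -7.0 -3.9 0 0 18; -8.8 -4.6 0 0 18; -10.7 -5.3 0 0 18; -12.6 -6.0 0 0 18; -14.5 -6.5 0 0 18; -16.5 -7.0 0 0 18; -18.4 -7.4 0 0 18
1.6248 -2.0 -0.3 0 0 18; -4.0 -0.6 0 0 18; -6.0 -0.7 0 0 18; -7.9 -0.8 0 0 18; -9.9 -0.8 0 0 18; -11.9 -0.8 0 0 18; -13.9 -0.6 0 0 18; -15.9 -0.4 0 0 18; -17.9 -0.1 0 0 18; -19.9 0.3 0 0 18
2.0248 -1.9 0.5 0 0 18; -3.9 1.0 0 0 18; -5.8 1.6 0 0 18; -7.6 2.3 0 0 18; -9.5 3.1 0 0 18; -11.3 4.0 0 0 18; -13.1 4.9 0 0 18; -14.8 5.9 0 0 18; -16.5 6.9 0 0 18; -18.2 8.1 0 0 18
2.4248 -1.6 1.2 0 0 18; -3.2 2.4 0 0 18; -4.7 3.8 0 0 18; -6.1 5.1 0 0 18; -7.5 6.6 0 0 18; -8.9 8.0 0 0 18; -10.1 9.6 0 0 18; -11.4 11.2 0 0 18; -12.5 12.8 0 0 18; -13.6 14.5 0 0 18
2.8248 -1.0 1.7 0 0 18; -2.0 3.5 0 0 18; -2.8 5.3 0 0 18; -3.6 7.1 0 0 18; -4.4 9.0 0 0 18; -5.0 10.9 0 0 18; -5.6 12.8 0 0 18; -6.1 14.7 0 0 18; -6.5 16.7 0 0 18; -6.9 18.6 0 0 18
3.2248 -0.3 2.0 0 0 18; -0.5 4.0 0 0 18; -0.6 6.0 0 0 18; -0.6 8.0 0 0 18; -0.5 10.0 0 0 18; -0.4 12.0 0 0 18; -0.2 14.0 0 0 18; 0.1 15.9 0 0 18; 0.5 17.9 0 0 18; 0.9 19.8 0 
[... 1111 characters left out ...]
0 18; 3.2 -7.3 0 0 18; 3.8 -9.2 0 0 18; 4.4 -11.1 0 0 18; 4.9 -13.1 0 0 18; 5.2 -15.0 0 0 18; 5.5 -17.0 0 0 18; 5.8 -19.0 0 0 18
6.4248 0.2 -2.0 0 0 18; 0.2 -4.0 0 0 18; 0.2 -6.0 0 0 18; 0.1 -8.0 0 0 18; -0.0 -10.0 0 0 18; -0.3 -12.0 0 0 18; -0.6 -13.9 0 0 18; -1.0 -15.9 0 0 18; -1.5 -17.8 0 0 18; -2.1 -19.8 0 0 18
6.8248 -0.6 -1.9 0 0 18; -1.4 -3.8 0 0 18; -2.1 -5.6 0 0 18; -3.0 -7.4 0 0 18; -3.9 -9.2 0 0 18; -4.9 -10.9 0 0 18; -6.0 -12.6 0 0 18; -7.1 -14.2 0 0 18; -8.3 -15.8 0 0 18; -9.6 -17.4 0 0 18
7.2248 -1.3 -1.5 0 0 18; -2.7 -2.9 0 0 18; -4.2 -4.3 0 0 18; -5.6 -5.7 0 0 18; -7.2 -6.9 0 0 18; -8.8 -8.1 0 0 18; -10.4 -9.3 0 0 18; -12.1 -10.3 0 0 18; -13.9 -11.3 0 0 18; -15.6 -12.3 0 0 18
```

{"name": "jog_arm", "arguments": {
  "deltas": "-1.1 -1.6 0 0 18; -2.3 -3.2 0 0 18; -3.6 -4.8 0 0 18; -5.0 -6.3 0 0 18; -6.3 -7.7 0 0 18; -7.8 -9.1 0 0 18; -9.3 -10.4 0 0 18; -10.8 -11.7 0 0 18; -12.4 -12.9 0 0 18; -14.1 -14.0 0 0 18"
}}

```text
clock: 5.25
eef_pos: [531.1, -40.1, 99.6]
eef_rot: [3.139, -0.004, 0.237]
wrist_force: [7.9, -3.2, 0.6]
finger_gap: 21.6
```

```bash
python3 look.py a2
```

```text
clk 5.25 th 1.1927 r 50.13 z 99.6 gap 21.6 Ft -8.49 Fr -0.04 Fz 0.64
rod px [530.62631466 245.35001701]
```

View pics/a2_c.png

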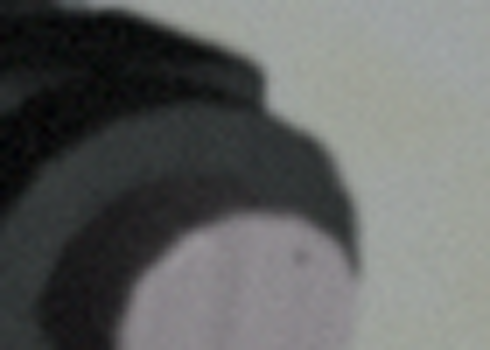

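{"name": "jog_arm", "arguments": {
  "deltas": "-1.7 -1.1 0 0 18; -3.4 -2.1 0 0 18; -5.2 -3.0 0 0 18; -7.0 -3.9 0 0 18; -8.8 -4.6 0 0 18; -10.7 -5.3 0 0 18; -12.6 -6.0 0 0 18; -14.5 -6.5 0 0 18; -16.5 -7.0 0 0 18; -18.4 -7.4 0 0 18"
}}

```text
clock: 6.55
eef_pos: [511.5, -36.6, 99.6]
eef_rot: [3.14, -0.005, 0.237]
wrist_force: [8.2, 1.9, 1.2]
finger_gap: 21.3
```

```bash
python3 look.py a3
```

```text
clk 6.55 th 1.5920 r 50.07 z 99.6 gap 21.3 Ft -8.22 Fr 1.76 Fz 1.21
rod px [545.43559698 224.12693298]
```

View pics/a3_c.png

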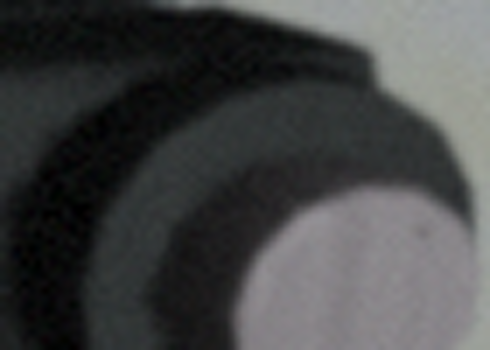

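{"name": "jog_arm", "arguments": {
  "deltas": "-2.0 -0.3 0 0 18; -4.0 -0.6 0 0 18; -6.0 -0.7 0 0 18; -7.9 -0.8 0 0 18; -9.9 -0.8 0 0 18; -11.9 -0.8 0 0 18; -13.9 -0.6 0 0 18; -15.9 -0.4 0 0 18; -17.9 -0.1 0 0 18; -19.9 0.3 0 0 18"
}}

```text
clock: 7.85
eef_pos: [492.0, -41.1, 99.6]
eef_rot: [3.141, -0.004, 0.237]
wrist_force: [6.0, 7.2, 3.8]
finger_gap: 21.4
```

```bash
python3 look.py a4
```

```text
clk 7.85 th 1.9944 r 50.03 z 99.6 gap 21.4 Ft -8.48 Fr 4.11 Fz 3.84
rod px [551.78652837 199.81735069]
```

View pics/a4_c.png

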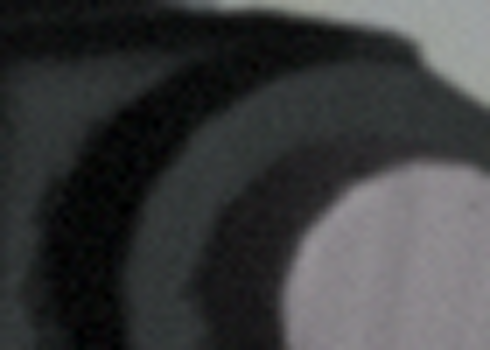

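{"name": "jog_arm", "arguments": {
  "deltas": "-1.9 0.5 0 0 18; -3.9 1.0 0 0 18; -5.8 1.6 0 0 18; -7.6 2.3 0 0 18; -9.5 3.1 0 0 18; -11.3 4.0 0 0 18; -13.1 4.9 0 0 18; -14.8 5.9 0 0 18; -16.5 6.9 0 0 18; -18.2 8.1 0 0 18"
}}

```text
clock: 9.15
eef_pos: [475.8, -53.0, 99.5]
eef_rot: [-3.141, -0.003, 0.237]
wrist_force: [1.4, 10.6, 8.0]
finger_gap: 21.4
```

```bash
python3 look.py a5
```

```text
clk 9.15 th 2.3998 r 49.96 z 99.5 gap 21.4 Ft -8.72 Fr 6.12 Fz 8.02
rod px [547.82197284 176.12212768]
```

{"name": "jog_arm", "arguments": {
  "deltas": "-1.6 1.2 0 0 18; -3.2 2.4 0 0 18; -4.7 3.8 0 0 18; -6.1 5.1 0 0 18; -7.5 6.6 0 0 18; -8.9 8.0 0 0 18; -10.1 9.6 0 0 18; -11.4 11.2 0 0 18; -12.5 12.8 0 0 18; -13.6 14.5 0 0 18"
}}

```text
clock: 10.45
eef_pos: [465.5, -70.3, 99.5]
eef_rot: [-3.141, -0.002, 0.237]
wrist_force: [-2.8, 10.0, 11.5]
finger_gap: 21.3
```

```bash
python3 look.py a6
```

```text
clk 10.45 th 2.8057 r 49.90 z 99.5 gap 21.3 Ft -8.54 Fr 5.90 Fz 11.51
rod px [533.43654397 157.43677711]
```

View pics/a6_c.png

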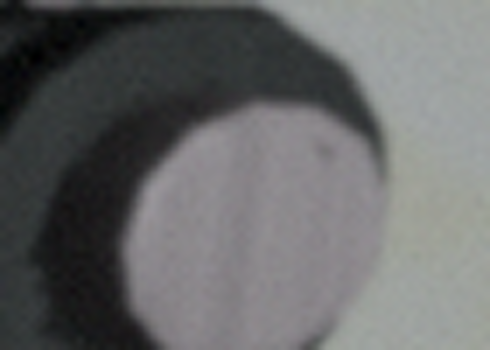

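{"name": "jog_arm", "arguments": {
  "deltas": "-1.0 1.7 0 0 18; -2.0 3.5 0 0 18; -2.8 5.3 0 0 18; -3.6 7.1 0 0 18; -4.4 9.0 0 0 18; -5.0 10.9 0 0 18; -5.6 12.8 0 0 18; -6.1 14.7 0 0 18; -6.5 16.7 0 0 18; -6.9 18.6 0 0 18"
}}

```text
clock: 11.75
eef_pos: [462.9, -90.2, 99.5]
eef_rot: [-3.141, -0.001, 0.237]
wrist_force: [-4.7, 7.8, 12.8]
finger_gap: 21.6
```

```bash
python3 look.py a7
```

```text
clk 11.75 th -3.0722 r 49.82 z 99.5 gap 21.6 Ft -8.14 Fr 4.15 Fz 12.75
rod px [510.78620293 147.50967502]
```

{"name": "jog_arm", "arguments": {
  "deltas": "-0.3 2.0 0 0 18; -0.5 4.0 0 0 18; -0.6 6.0 0 0 18; -0.6 8.0 0 0 18; -0.5 10.0 0 0 18; -0.4 12.0 0 0 18; -0.2 14.0 0 0 18; 0.1 15.9 0 0 18; 0.5 17.9 0 0 18; 0.9 19.8 0 0 18"
}}

```text
clock: 13.05
eef_pos: [468.3, -109.4, 99.5]
eef_rot: [-3.141, -0.0, 0.237]
wrist_force: [-5.8, 5.4, 13.6]
finger_gap: 21.1
```

```bash
python3 look.py a8
```

```text
clk 13.05 th -2.6680 r 49.81 z 99.5 gap 21.1 Ft -7.40 Fr 2.67 Fz 13.61
rod px [484.1045337  148.32437283]
```

View pics/a8.png

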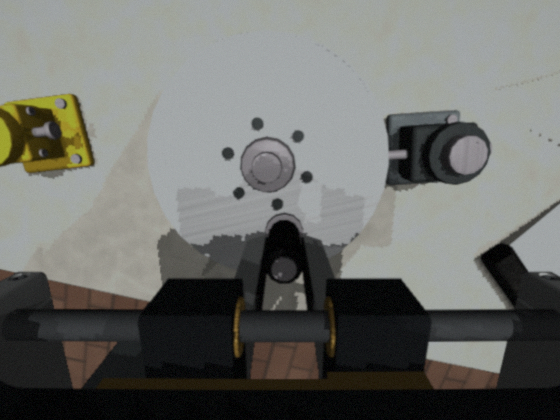

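{"name": "jog_arm", "arguments": {
  "deltas": "0.5 1.9 0 0 18; 1.1 3.8 0 0 18; 1.8 5.7 0 0 18; 2.6 7.6 0 0 18; 3.4 9.4 0 0 18; 4.3 11.2 0 0 18; 5.3 12.9 0 0 18; 6.3 14.6 0 0 18; 7.4 16.3 0 0 18; 8.6 17.9 0 0 18"
}}

```text
clock: 14.35
eef_pos: [480.6, -124.8, 99.5]
eef_rot: [-3.141, 0.0, 0.237]
wrist_force: [-6.6, 3.2, 13.8]
finger_gap: 21.3
```

```bash
python3 look.py a9
```

```text
clk 14.35 th -2.2684 r 49.78 z 99.5 gap 21.3 Ft -7.11 Fr 1.81 Fz 13.76
rod px [458.64450456 159.58276396]
```

View pics/a9_c.png

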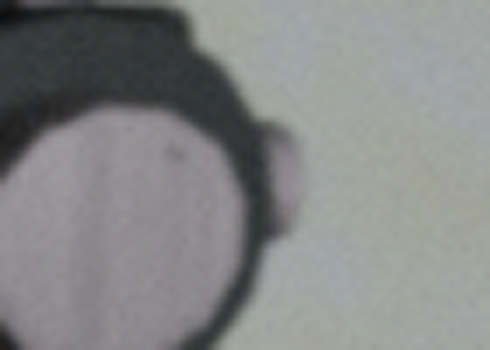

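{"name": "jog_arm", "arguments": {
  "deltas": "1.2 1.6 0 0 18; 2.5 3.1 0 0 18; 3.9 4.6 0 0 18; 5.3 6.0 0 0 18; 6.8 7.3 0 0 18; 8.3 8.6 0 0 18; 9.9 9.9 0 0 18; 11.5 11.0 0 0 18; 13.2 12.1 0 0 18; 14.9 13.2 0 0 18"
}}

```text
clock: 15.65
eef_pos: [498.6, -134.5, 99.5]
eef_rot: [3.141, -0.001, 0.237]
wrist_force: [-8.7, 4.9, 12.3]
finger_gap: 21.4
```

```bash
python3 look.py a10
```

```text
clk 15.65 th -1.8559 r 49.84 z 99.5 gap 21.4 Ft -9.73 Fr -2.30 Fz 12.33
rod px [437.72397464 179.67651162]
```

View pics/a10_c.png

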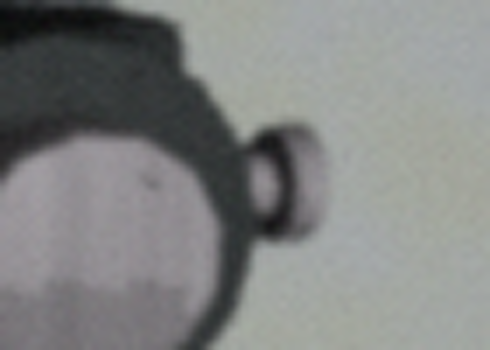

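```bash
cat > rod.py <<'E'
from h import *
from gen import A
import pickle,sys
u=np.array([np.cos(-1.263),np.sin(-1.263)])
def rod(n,cx,cy):
    s=pickle.load(open(n+'.pkl','rb'));G=A+125*u
    q=wproj([*(G+35*u),42],s);x0=min(max(int(q[0])-35,0),490);y0=min(max(int(q[1])-25,0),370)
    w=wpix(cx/7+x0,cy/7+y0,s,z=42)
    th=np.arctan2(*(s['eef_pos'][:2]-A)[::-1]);return th,(w[:2]-A)@u,(w[:2]-A)@[-u[1],u[0]]
if __name__=='__main__':
    for a in sys.argv[1:]:
        n,x,y=a.split(',');print(n,rod(n,float(x),float(y)))
E
python3 rod.py a9,302,185 a10,327,180
python3 - <<'E'
from gen import *
t=4.4248
print(rows([t+.02*k for k in range(1,11)],P(t)))
E
```

```text
a9 (np.float64(-2.268405280003848), np.float64(165.7121826081238), np.float64(-1.0207759632843163))
a10 (np.float64(-1.8559084824283518), np.float64(168.42444190990156), np.float64(-0.6176552513811259))
0.9 0.5 0 0 18; 1.8 1.0 0 0 18; 2.6 1.4 0 0 18; 3.5 1.9 0 0 18; 4.4 2.3 0 0 18; 5.4 2.7 0 0 18; 6.3 3.1 0 0 18; 7.2 3.4 0 0 18; 8.2 3.8 0 0 18; 9.1 4.1 0 0 18
```

```bash
python3 - <<'E'
from gen import *
for i in range(6):
    t=4.4248+.1*i
    print(round(t,4),rows([t+.01*k for k in range(1,11)],P(t)))
E
```

```text
4.4248 0.4 0.2 0 0 18; 0.9 0.5 0 0 18; 1.3 0.7 0 0 18; 1.8 1.0 0 0 18; 2.2 1.2 0 0 18; 2.6 1.4 0 0 18; 3.1 1.6 0 0 18; 3.5 1.9 0 0 18; 4.0 2.1 0 0 18; 4.4 2.3 0 0 18
4.5248 0.5 0.2 0 0 18; 0.9 0.4 0 0 18; 1.4 0.6 0 0 18; 1.8 0.8 0 0 18; 2.3 1.0 0 0 18; 2.8 1.2 0 0 18; 3.2 1.3 0 0 18; 3.7 1.5 0 0 18; 4.2 1.7 0 0 18; 4.7 1.8 0 0 18
4.6248 0.5 0.2 0 0 18; 1.0 0.3 0 0 18; 1.4 0.5 0 0 18; 1.9 0.6 0 0 18; 2.4 0.7 0 0 18; 2.9 0.9 0 0 18; 3.4 1.0 0 0 18; 3.8 1.1 0 0 18; 4.3 1.2 0 0 18; 4.8 1.4 0 0 18
4.7248 0.5 0.1 0 0 18; 1.0 0.2 0 0 18; 1.5 0.3 0 0 18; 2.0 0.4 0 0 18; 2.5 0.5 0 0 18; 2.9 0.6 0 0 18; 3.4 0.7 0 0 18; 3.9 0.7 0 0 18; 4.4 0.8 0 0 18; 4.9 0.9 0 0 18
4.8248 0.5 0.1 0 0 18; 1.0 0.1 0 0 18; 1.5 0.2 0 0 18; 2.0 0.2 0 0 18; 2.5 0.2 0 0 18; 3.0 0.3 0 0 18; 3.5 0.3 0 0 18; 4.0 0.3 0 0 18; 4.5 0.4 0 0 18; 5.0 0.4 0 0 18
4.9248 0.5 0.0 0 0 18; 1.0 0.0 0 0 18; 1.5 0.0 0 0 18; 2.0 0.0 0 0 18; 2.5 -0.0 0 0 18; 3.0 -0.0 0 0 18; 3.5 -0.0 0 0 18; 4.0 -0.1 0 0 18; 4.5 -0.1 0 0 18; 5.0 -0.1 0 0 18
```

{"name": "jog_arm", "arguments": {
  "deltas": "0.4 0.3 0 0 18; 0.9 0.5 0 0 18; 1.3 0.7 0 0 18; 1.8 1.0 0 0 18; 2.2 1.2 0 0 18; 2.6 1.4 0 0 18; 3.1 1.7 0 0 18; 3.5 1.9 0 0 18; 4.0 2.1 0 0 18; 4.4 2.3 0 0 18"
}}

```text
clock: 16.95
eef_pos: [502.9, -135.6, 99.5]
eef_rot: [-3.141, 0.001, 0.237]
wrist_force: [-8.7, 2.9, 15.0]
finger_gap: 21.5
```

```bash
python3 look.py b1
```

```text
clk 16.95 th -1.7668 r 49.85 z 99.5 gap 21.5 Ft -9.12 Fr -1.12 Fz 14.96
rod px [434.55071117 184.73503409]
```

View pics/b1_c.png

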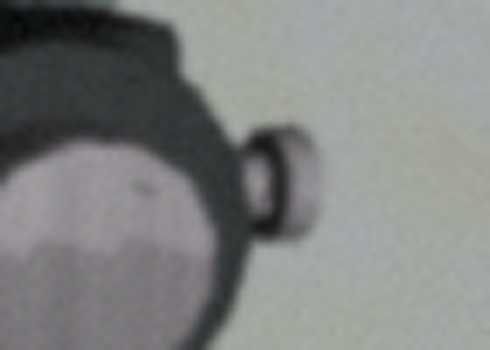

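```bash
python3 rod.py a10,327,182 b1,321,182
```

```text
a10 (np.float64(-1.8559084824283518), np.float64(168.4393612581968), np.float64(-0.8387363070011268))
b1 (np.float64(-1.7668046939034259), np.float64(167.93457362659095), np.float64(-0.7614503156777154))
```

{"name": "jog_arm", "arguments": {
  "deltas": "0.5 0.2 0 0 18; 0.9 0.4 0 0 18; 1.4 0.6 0 0 18; 1.8 0.8 0 0 18; 2.3 1.0 0 0 18; 2.8 1.2 0 0 18; 3.2 1.3 0 0 18; 3.7 1.5 0 0 18; 4.2 1.7 0 0 18; 4.7 1.8 0 0 18"
}}

```text
clock: 18.25
eef_pos: [508.5, -136.4, 99.5]
eef_rot: [3.141, -0.001, 0.237]
wrist_force: [-3.9, 0.2, 8.4]
finger_gap: 21.5
```

```bash
python3 look.py b2
```

```text
clk 18.25 th -1.6534 r 49.88 z 99.5 gap 21.5 Ft -3.91 Fr 0.12 Fz 8.41
rod px [430.74416679 191.52899733]
```

{"name": "jog_arm", "arguments": {
  "deltas": "0.5 0.2 0 0 18; 1.0 0.3 0 0 18; 1.4 0.5 0 0 18; 1.9 0.6 0 0 18; 2.4 0.7 0 0 18; 2.9 0.9 0 0 18; 3.4 1.0 0 0 18; 3.8 1.1 0 0 18; 4.3 1.2 0 0 18; 4.8 1.4 0 0 18"
}}

```text
clock: 19.55
eef_pos: [513.3, -136.6, 99.5]
eef_rot: [3.141, -0.001, 0.237]
wrist_force: [-5.2, 4.0, 11.0]
finger_gap: 21.0
```

```bash
python3 look.py b3
```

```text
clk 19.55 th -1.5564 r 49.90 z 99.5 gap 21.0 Ft -5.11 Fr -4.06 Fz 11.01
rod px [428.34821524 197.40713214]
```

View pics/b2_c.png

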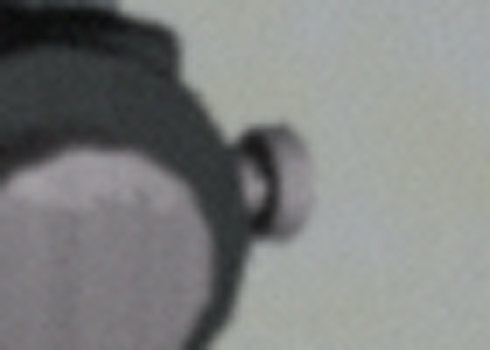

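View pics/b3_c.png

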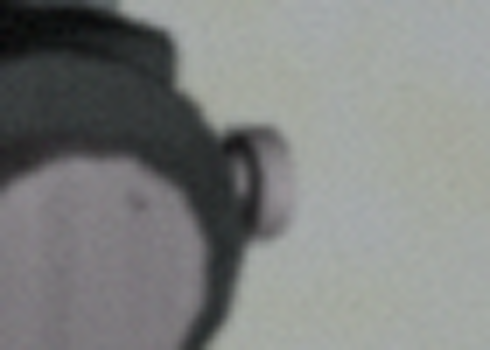

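```bash
python3 rod.py a9,302,185 a10,327,182 b1,321,182 b2,314,184 b3,297,184; python3 - <<'E'
import cv2,numpy as np
ims=[cv2.imread('pics/%s_c.png'%n)[80:280,150:400] for n in('a9','a10','b1','b2','b3')]
cv2.imwrite('pics/strip.png',cv2.resize(np.vstack([np.hstack(ims[:3]),np.hstack(ims[3:]+[ims[0]*0])]),None,fx=1.05,fy=1.05))
E
```

```text
a9 (np.float64(-2.268405280003848), np.float64(165.71200940842365), np.float64(-1.0207303277172575))
a10 (np.float64(-1.8559084824283518), np.float64(168.43991804433082), np.float64(-0.8389578573247553))
b1 (np.float64(-1.7668046939034259), np.float64(167.93512256735622), np.float64(-0.7616899146911505))
b2 (np.float64(-1.65335354642147), np.float64(167.08790566728305), np.float64(-1.0956702511110674))
b3 (np.float64(-1.5564430714613928), np.float64(165.54359876980018), np.float64(-1.091657021030971))
```

View pics/strip.png

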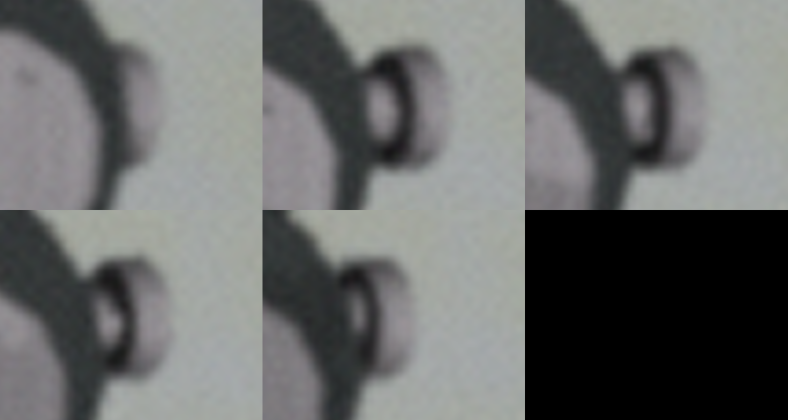

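```bash
python3 - <<'E'
import cv2,numpy as np
ims=[cv2.imread('pics/%s.png'%n)[200:300,240:330] for n in('a2','a6','a8','a9','a10','b1','b2','b3')]
ims=[cv2.convertScaleAbs(i,alpha=1.8) for i in ims]
s=np.vstack([np.hstack(ims[:4]),np.hstack(ims[4:])])
cv2.imwrite('pics/strip2.png',cv2.resize(s,None,fx=2.2,fy=2.2,interpolation=cv2.INTER_CUBIC))
from h import *
import pickle
from rod import u
from gen import A
s=pickle.load(open('s1.pkl','rb'))
w=wpix(419.4,114.4,s,z=42);print((w[:2]-A)@u)
E
```

```text
163.99019479580616
```

View pics/strip2.png

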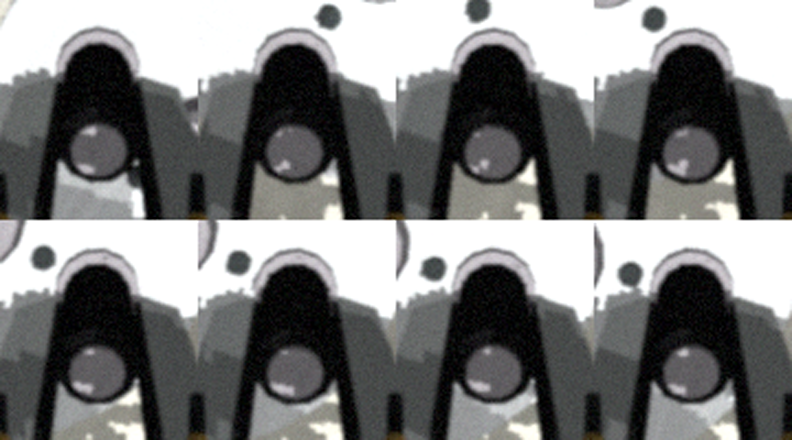

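```bash
python3 - <<'E'
from gen import *
for i in range(7):
    t=4.7248-.1*i
    print(round(t,4),rows([t-.01*k for k in range(1,11)],P(t)))
E
```

```text
4.7248 -0.5 -0.1 0 0 18; -1.0 -0.2 0 0 18; -1.5 -0.4 0 0 18; -1.9 -0.5 0 0 18; -2.4 -0.6 0 0 18; -2.9 -0.8 0 0 18; -3.4 -0.9 0 0 18; -3.9 -1.0 0 0 18; -4.3 -1.2 0 0 18; -4.8 -1.4 0 0 18
4.6248 -0.5 -0.2 0 0 18; -0.9 -0.3 0 0 18; -1.4 -0.5 0 0 18; -1.9 -0.7 0 0 18; -2.3 -0.9 0 0 18; -2.8 -1.0 0 0 18; -3.3 -1.2 0 0 18; -3.7 -1.4 0 0 18; -4.2 -1.6 0 0 18; -4.7 -1.8 0 0 18
4.5248 -0.5 -0.2 0 0 18; -0.9 -0.4 0 0 18; -1.4 -0.6 0 0 18; -1.8 -0.9 0 0 18; -2.3 -1.1 0 0 18; -2.7 -1.3 0 0 18; -3.1 -1.6 0 0 18; -3.6 -1.8 0 0 18; -4.0 -2.0 0 0 18; -4.4 -2.3 0 0 18
4.4248 -0.4 -0.3 0 0 18; -0.9 -0.5 0 0 18; -1.3 -0.8 0 0 18; -1.7 -1.0 0 0 18; -2.1 -1.3 0 0 18; -2.6 -1.6 0 0 18; -3.0 -1.9 0 0 18; -3.4 -2.1 0 0 18; -3.8 -2.4 0 0 18; -4.2 -2.7 0 0 18
4.3248 -0.4 -0.3 0 0 18; -0.8 -0.6 0 0 18; -1.2 -0.9 0 0 18; -1.6 -1.2 0 0 18; -2.0 -1.5 0 0 18; -2.4 -1.8 0 0 18; -2.8 -2.1 0 0 18; -3.1 -2.5 0 0 18; -3.5 -2.8 0 0 18; -3.9 -3.1 0 0 18
4.2248 -0.4 -0.3 0 0 18; -0.7 -0.7 0 0 18; -1.1 -1.0 0 0 18; -1.5 -1.4 0 0 18; -1.8 -1.7 0 0 18; -2.2 -2.1 0 0 18; -2.5 -2.4 0 0 18; -2.9 -2.8 0 0 18; -3.2 -3.1 0 0 18; -3.6 -3.5 0 0 18
4.1248 -0.3 -0.4 0 0 18; -0.7 -0.7 0 0 18; -1.0 -1.1 0 0 18; -1.3 -1.5 0 0 18; -1.7 -1.9 0 0 18; -2.0 -2.3 0 0 18; -2.3 -2.7 0 0 18; -2.6 -3.0 0 0 18; -2.9 -3.4 0 0 18; -3.2 -3.8 0 0 18
```

{"name": "jog_arm", "arguments": {
  "deltas": "-0.5 -0.1 -1 0 18; -1.0 -0.2 -1 0 18; -1.5 -0.4 -1 0 18; -1.9 -0.5 -1 0 18; -2.4 -0.6 -1 0 18; -2.9 -0.8 -1 0 18; -3.4 -0.9 -1 0 18; -3.9 -1.0 -1 0 18; -4.3 -1.2 -1 0 18; -4.8 -1.4 -1 0 18"
}}

```text
clock: 20.85
eef_pos: [509.3, -136.5, 99.7]
eef_rot: [3.14, -0.003, 0.237]
wrist_force: [8.8, 0.6, -5.3]
finger_gap: 21.2
```

```bash
python3 look.py c1
```

```text
clk 20.85 th -1.6370 r 49.90 z 99.7 gap 21.2 Ft 8.77 Fr -1.14 Fz -5.25
rod px [430.02395225 192.55093789]
```

{"name": "jog_arm", "arguments": {
  "deltas": "-0.5 -0.2 0 0 18; -0.9 -0.3 0 0 18; -1.4 -0.5 0 0 18; -1.9 -0.7 0 0 18; -2.3 -0.9 0 0 18; -2.8 -1.0 0 0 18; -3.3 -1.2 0 0 18; -3.7 -1.4 0 0 18; -4.2 -1.6 0 0 18; -4.7 -1.8 0 0 18"
}}

```text
clock: 22.15
eef_pos: [504.2, -135.9, 99.7]
eef_rot: [3.14, -0.003, 0.237]
wrist_force: [8.1, 0.2, -4.8]
finger_gap: 21.6
```

```bash
python3 look.py c2
```

```text
clk 22.15 th -1.7397 r 49.92 z 99.7 gap 21.6 Ft 7.95 Fr -1.57 Fz -4.83
rod px [433.09741357 186.38603599]
```

{"name": "jog_arm", "arguments": {
  "deltas": "-0.5 -0.2 0 0 18; -0.9 -0.4 0 0 18; -1.4 -0.6 0 0 18; -1.8 -0.9 0 0 18; -2.3 -1.1 0 0 18; -2.7 -1.3 0 0 18; -3.1 -1.6 0 0 18; -3.6 -1.8 0 0 18; -4.0 -2.0 0 0 18; -4.4 -2.3 0 0 18"
}}

```text
clock: 23.45
eef_pos: [499.1, -134.7, 99.7]
eef_rot: [3.141, -0.002, 0.237]
wrist_force: [4.8, 0.4, -1.3]
finger_gap: 21.3
```

```bash
python3 look.py c3
```

```text
clk 23.45 th -1.8458 r 49.88 z 99.7 gap 21.3 Ft 4.52 Fr -1.67 Fz -1.32
rod px [437.05389371 180.23061288]
```

{"name": "jog_arm", "arguments": {
  "deltas": "-0.4 -0.3 0 0 18; -0.9 -0.5 0 0 18; -1.3 -0.8 0 0 18; -1.7 -1.0 0 0 18; -2.1 -1.3 0 0 18; -2.6 -1.6 0 0 18; -3.0 -1.9 0 0 18; -3.4 -2.1 0 0 18; -3.8 -2.4 0 0 18; -4.2 -2.7 0 0 18"
}}

```text
clock: 24.75
eef_pos: [493.7, -133.0, 99.6]
eef_rot: [3.142, -0.0, 0.237]
wrist_force: [3.5, 3.4, 5.9]
finger_gap: 21.5
```

```bash
python3 look.py c4
```

```text
clk 24.75 th -1.9578 r 49.97 z 99.6 gap 21.5 Ft 1.94 Fr -4.42 Fz 5.90
rod px [441.94307754 173.93046151]
```

{"name": "jog_arm", "arguments": {
  "deltas": "-0.4 -0.3 0 0 18; -0.8 -0.6 0 0 18; -1.2 -0.9 0 0 18; -1.6 -1.2 0 0 18; -2.0 -1.5 0 0 18; -2.4 -1.8 0 0 18; -2.8 -2.1 0 0 18; -3.1 -2.5 0 0 18; -3.5 -2.8 0 0 18; -3.9 -3.1 0 0 18"
}}

```text
clock: 26.05
eef_pos: [489.4, -131.0, 99.6]
eef_rot: [3.141, -0.001, 0.237]
wrist_force: [4.0, 2.9, 5.0]
finger_gap: 21.1
```

```bash
python3 look.py c5; python3 - <<'E'
import cv2,numpy as np
ims=[cv2.imread('pics/%s_c.png'%n)[50:300,140:400] for n in('a10','b1','b2','b3','c1','c2','c3','c4','c5')]
cv2.imwrite('pics/strip3.png',np.vstack([np.hstack(ims[i:i+3]) for i in (0,3,6)])[:,:])
E
```

```text
clk 26.05 th -2.0534 r 50.01 z 99.6 gap 21.1 Ft 2.21 Fr -4.38 Fz 4.97
rod px [446.40704527 168.99621234]
```

View pics/strip3.png

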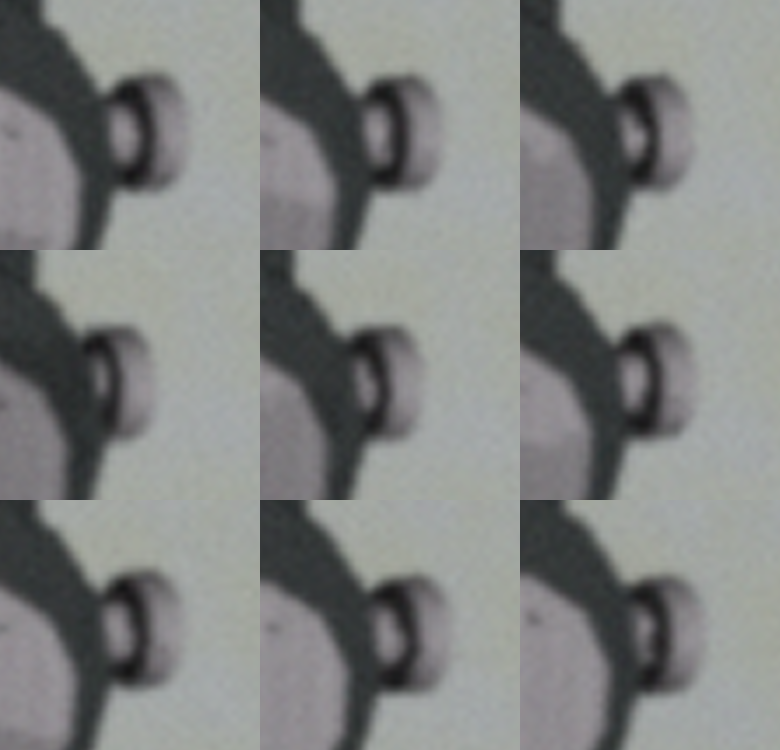

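```bash
cat > rect.py <<'E'
from h import *
from gen import A
from rod import u
import pickle
n_=np.array([-u[1],u[0]])
def rect(n):
    s=pickle.load(open(n+'.pkl','rb'));im=cv2.imread('pics/%s.png'%n)
    # affine-ish: compute homography from 4 pts on z=42
    a0,a1,b0,b1=150,180,-15,15
    src=np.float32([[0,0],[600,0],[600,600],[0,600]])
    W=[(a0,b0),(a1,b0),(a1,b1),(a0,b1)]
    dst=np.float32([wproj([*(A+a*u+b*n_),42],s) for a,b in W])
    H=cv2.getPerspectiveTransform(src,dst)
    r=cv2.warpPerspective(im,H,(600,600),flags=cv2.INTER_CUBIC|cv2.WARP_INVERSE_MAP)
    th=np.arctan2(*(s['eef_pos'][:2]-A)[::-1])%(2*np.pi)
    return th,r
E
python3 - <<'E'
from rect import *
ns=['a9','a10','b1','b2','b3','c1','c2','c3','c4','c5']
R={n:rect(n) for n in ns}
cv2.imwrite('pics/r.png',np.vstack([np.hstack([cv2.resize(R[n][1][150:450,150:450],(150,150)) for n in ns[i:i+5]]) for i in(0,5)]))
t0=R['b1'][1]
T=None
import sys
pickle.dump(R,open('R.pkl','wb'))
E
```

```text
(no output)
```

View pics/r.png

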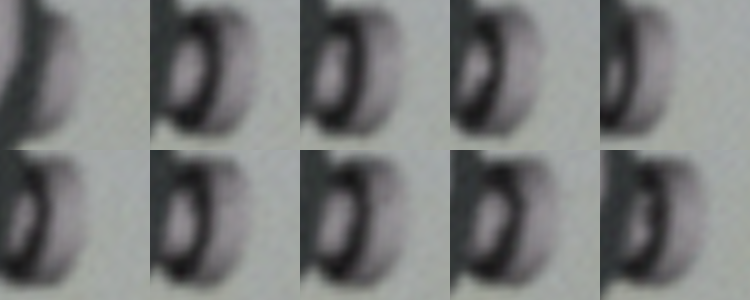

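```bash
cat > fit.py <<'E'
from rect import *
import sys
from scipy.optimize import least_squares
def run(ns,ref='b1'):
    R={n:rect(n) for n in ns}
    f=lambda r:cv2.GaussianBlur(cv2.cvtColor(r,cv2.COLOR_BGR2GRAY),(0,0),4).astype(np.float32)
    b=f(R[ref][1]); x0=245;x1=400  # rect px (20px/mm) tip region
    T=b[150:440,x0:x1]
    out=[]
    for n in ns:
        m=cv2.matchTemplate(f(R[n][1]),T,cv2.TM_CCOEFF_NORMED)
        _,v,_,l=cv2.minMaxLoc(m); out.append((R[n][0],(l[0]-x0)/20.,(l[1]-150)/20.,v)); print(n,np.round(out[-1],3))
    return np.array(out)
if __name__=='__main__':
    ns=sys.argv[1].split(',')
    o=run(ns)
    g=lambda p:p[0]+4*np.cos(np.pi*np.clip((o[:,0]-p[1])/.76,-.5,.5))**2-o[:,1]
    for st in(4.3,4.5):
        r=least_squares(g,[-3,st],loss='soft_l1',f_scale=.2);print(r.x,np.round(r.fun,2))
    g2=lambda p:p[0]+p[2]*np.cos(np.pi*np.clip((o[:,0]-p[1])/.76,-.5,.5))**2-o[:,1]
    r=least_squares(g2,[-3,4.4,4]);print(r.x,np.round(r.fun,2))
E
python3 fit.py a10,b1,b2,b3,c1,c2,c3,c4,c5
```

```text
a10 [4.427 0.6   0.    0.996]
b1 [4.516 0.    0.    1.   ]
b2 [ 4.63  -1.1   -0.05   0.992]
b3 [ 4.727 -2.65  -0.15   0.989]
c1 [ 4.646 -1.55  -0.05   0.994]
c2 [ 4.544 -0.3    0.     0.995]
c3 [4.437 0.45  0.    0.996]
c4 [4.325 0.75  0.    0.994]
c5 [4.23  0.2   0.    0.997]
[-2.81302276  4.38472869] [ 0.46  0.11 -0.59 -0.07 -0.38 -0.    0.55  0.2  -0.44]
[-2.81298562  4.38472457] [ 0.46  0.11 -0.59 -0.07 -0.38 -0.    0.55  0.2  -0.44]
[-2.21065942  4.37360835  3.10979437] [ 0.15 -0.06 -0.37  0.48 -0.09 -0.1   0.24  0.03 -0.28]
```

```bash
python3 - <<'E'
from rect import *
P0=np.array([551.4,-208.9])
for n in ['s1','a9','a10','b1','b2','b3','c1','c2','c3','c4','c5']:
    s=pickle.load(open(n+'.pkl','rb'));im=cv2.imread('pics/%s.png'%('w1' if n=='s1' else n))
    src=np.float32([[0,0],[600,0],[600,600],[0,600]])
    W=[(103,-25),(153,-25),(153,25),(103,25)]
    dst=np.float32([wproj([*(A+a*u+b*n_),75.6],s) for a,b in W])
    H=cv2.getPerspectiveTransform(src,dst)
    r=cv2.warpPerspective(im,H,(600,600),flags=cv2.INTER_CUBIC|cv2.WARP_INVERSE_MAP)
    g=cv2.GaussianBlur(cv2.cvtColor(r,cv2.COLOR_BGR2GRAY),(0,0),4)
    cv2.imwrite('pics/p_%s.png'%n,cv2.resize(r,(190,190)))
    # threshold bright disc component near centre
    m=(g>75).astype(np.uint8)
    c=cv2.HoughCircles(g,cv2.HOUGH_GRADIENT,2,300,param1=60,param2=20,minRadius=110,maxRadius=180)
    print(n,None if c is None else np.round([103+c[0,0,0]/12,-25+c[0,0,1]/12,c[0,0,2]/12],2))
ims=[cv2.imread('pics/p_%s.png'%n) for n in ['s1','a9','a10','b1','b3','c1','c3','c5']]
cv2.imwrite('pics/pp.png',np.vstack([np.hstack(ims[:4]),np.hstack(ims[4:])]))
E
```

```text
s1 None
a9 [108.75 -23.42   9.35]
a10 [127.58  -2.25  13.5 ]
b1 [1.2775e+02 8.0000e-02 1.4900e+01]
b2 [128.25  -2.42  12.78]
b3 [127.92   0.42  14.9 ]
c1 [128.42  -1.08  13.45]
c2 [129.25  -0.42  13.33]
c3 [128.75  -1.08  13.45]
c4 [128.58   0.25  14.05]
c5 [128.25  -1.75  13.43]
```

View pics/pp.png

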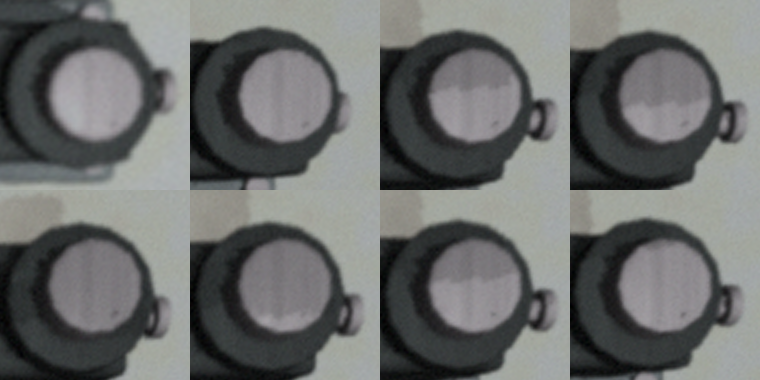

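```bash
python3 - <<'E'
from gen import *
t=4.2248
print(rows([t-.04*k for k in range(1,8)]+[t-.28+.04*k for k in (1,2,3)],P(t)))
t=4.2248-.16
print(rows([t+.0336*k for k in range(1,11)],P(t)))
E
```

```text
-1.5 -1.4 0 0 18; -2.9 -2.8 0 0 18; -4.2 -4.2 0 0 18; -5.5 -5.8 0 0 18; -6.8 -7.3 0 0 18; -8.0 -8.9 0 0 18; -9.1 -10.6 0 0 18; -8.0 -8.9 0 0 18; -6.8 -7.3 0 0 18; -5.5 -5.8 0 0 18
1.1 1.3 0 0 18; 2.2 2.5 0 0 18; 3.4 3.7 0 0 18; 4.6 4.9 0 0 18; 5.8 6.0 0 0 18; 7.1 7.1 0 0 18; 8.4 8.1 0 0 18; 9.8 9.1 0 0 18; 11.2 10.1 0 0 18; 12.6 11.0 0 0 18
```

{"name": "jog_arm", "arguments": {
  "deltas": "-1.5 -1.4 0 0 18; -2.9 -2.8 0 0 18; -4.2 -4.2 0 0 18; -5.5 -5.8 0 0 18; -6.8 -7.3 0 0 18; -8.0 -8.9 0 0 18; -9.1 -10.6 0 0 18; -8.0 -8.9 0 0 18; -6.8 -7.3 0 0 18; -5.5 -5.8 0 0 18"
}}

```text
clock: 27.35
eef_pos: [481.4, -125.7, 99.5]
eef_rot: [-3.139, 0.002, 0.237]
wrist_force: [-8.6, 11.8, 16.2]
finger_gap: 21.3
```

```bash
python3 look.py d1
```

```text
clk 27.35 th -2.2446 r 49.93 z 99.5 gap 21.3 Ft -14.07 Fr -3.80 Fz 16.22
rod px [457.58524686 160.23430221]
```

{"name": "jog_arm", "arguments": {
  "deltas": "1.1 1.3 0 0 18; 2.2 2.5 0 0 18; 3.4 3.7 0 0 18; 4.6 4.9 0 0 18; 5.8 6.0 0 0 18; 7.1 7.1 0 0 18; 8.4 8.1 0 0 18; 9.8 9.1 0 0 18; 11.2 10.1 0 0 18; 12.6 11.0 0 0 18"
}}

```text
clock: 28.65
eef_pos: [496.5, -134.0, 99.6]
eef_rot: [-3.14, 0.002, 0.237]
wrist_force: [-6.0, 5.0, 9.6]
finger_gap: 21.3
```

```bash
python3 look.py d2; python3 fit.py a10,b1,b2,b3,c1,c2,c3,c4,c5,d1,d2,a9
```

```text
clk 28.65 th -1.8985 r 49.93 z 99.6 gap 21.3 Ft -7.26 Fr -2.86 Fz 9.55
rod px [439.68508627 177.08963914]
a10 [4.427 0.6   0.    0.996]
b1 [4.516 0.    0.    1.   ]
b2 [ 4.63  -1.1   -0.05   0.992]
b3 [ 4.727 -2.65  -0.15   0.989]
c1 [ 4.646 -1.55  -0.05   0.994]
c2 [ 4.544 -0.3    0.     0.995]
c3 [4.437 0.45  0.    0.996]
c4 [4.325 0.75  0.    0.994]
c5 [4.23  0.2   0.    0.997]
d1 [ 4.039 -1.9   -0.1    0.969]
d2 [4.385 0.7   0.05  0.996]
a9 [ 4.015 -2.1    0.     0.958]
[-2.64398186  4.37017166] [ 0.54  0.06 -0.63  0.04 -0.4  -0.07  0.61  0.47 -0.05 -0.59  0.64 -0.5 ]
[-2.64398284  4.37017188] [ 0.54  0.06 -0.63  0.04 -0.4  -0.07  0.61  0.47 -0.05 -0.59  0.64 -0.5 ]
[-2.12532087  4.37095076  2.97776279] [ 0.09 -0.1  -0.34  0.55 -0.05 -0.12  0.18 -0.   -0.25 -0.11  0.14  0.  ]
```

View pics/d1_c.png

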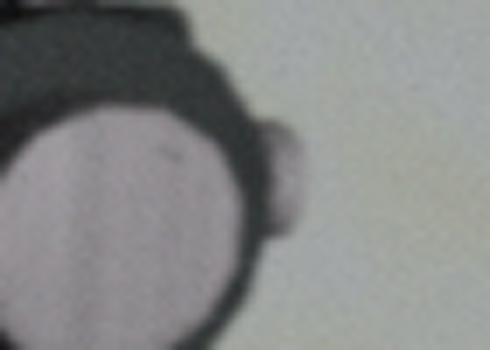

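```bash
python3 - <<'E'
import rect,fit,numpy as np
from scipy.optimize import least_squares
src=open('rect.py').read()
ns='a10,b1,b2,b3,c1,c2,c3,c4,c5,d1,d2,a9'.split(',')
for z in(42,48):
    ns_={}
    exec(src.replace(',42]',',%d]'%z),ns_)
    fit.rect=ns_['rect']; 
    import io,contextlib
    with contextlib.redirect_stdout(io.StringIO()): o=fit.run(ns)
    for sel,name in((slice(None),'all'),(slice(0,11),'noa9'),([0,1,2,4,5,6,7,8,10],'top')):
        q=o[sel]
        g=lambda p:p[0]+p[2]*(q[:,0]-p[1])**2+p[3]*(q[:,0]-p[1])**4-q[:,1]
        r=least_squares(g,[.7,4.37,-20,0],x_scale=[1,.1,10,50]);print(z,name,np.round(r.x,3),np.round(r.fun,2))
E
```

```text
42 all [  0.707   4.356 -28.355  30.495] [-0.04 -0.   -0.15  0.03  0.08  0.04  0.07 -0.07  0.07  0.06 -0.02 -0.08]
42 noa9 [  0.705   4.358 -28.567  29.284] [-0.03  0.01 -0.15  0.01  0.08  0.06  0.08 -0.08  0.04 -0.   -0.02]
42 top [  0.717   4.358 -30.454  52.752] [-0.03 -0.01 -0.14  0.11  0.03  0.08 -0.07  0.03 -0.  ]
48 all [  0.403   4.378 -25.411   8.574] [-0.01 -0.08 -0.12 -0.01  0.07  0.12  0.06 -0.02 -0.05  0.08  0.   -0.06]
48 noa9 [  0.397   4.379 -24.863   1.552] [-0.01 -0.07 -0.11 -0.03  0.08  0.13  0.06 -0.03 -0.06  0.03 -0.  ]
48 top [  0.394   4.374 -23.527  -3.142] [-0.02 -0.09 -0.11  0.08  0.11  0.05 -0.01  0.01 -0.01]
```

```bash
python3 - <<'E'
from gen import *
t=4.2248-.16+.336
print(t,rows([4.38,4.36,4.345,4.35,4.36,4.36],P(t)))
E
```

```text
4.4008 -0.9 -0.6 0 0 18; -1.7 -1.1 0 0 18; -2.3 -1.5 0 0 18; -2.1 -1.4 0 0 18; -1.7 -1.1 0 0 18; -1.7 -1.1 0 0 18
```

{"name": "jog_arm", "arguments": {
  "deltas": "-0.9 -0.5 0 0 18; -1.8 -1.0 0 0 18; -2.2 -1.2 0 0 18; -2.2 -1.2 0 0 18; -2.0 -1.1 0 0 18; -1.8 -1.0 0 0 18; -1.8 -1.0 0 0 18; -1.8 -1.0 0 0 18; -1.8 -1.0 0 0 18; -1.8 -1.0 0 0 18"
}}

```text
clock: 29.95
eef_pos: [494.9, -133.4, 99.6]
eef_rot: [-3.141, 0.001, 0.237]
wrist_force: [-0.5, 3.9, 7.3]
finger_gap: 21.3
```

```bash
python3 look.py e1;python3 fit.py a10,b1,c4,d2,e1|head -5
```

```text
clk 29.95 th -1.9333 r 49.96 z 99.6 gap 21.3 Ft -1.85 Fr -3.51 Fz 7.33
rod px [441.07241962 175.23308371]
a10 [4.427 0.6   0.    0.996]
b1 [4.516 0.    0.    1.   ]
c4 [4.325 0.75  0.    0.994]
d2 [4.385 0.7   0.05  0.996]
e1 [4.35  0.7   0.    0.993]
```

{"name": "jog_arm", "arguments": {
  "deltas": "0.5 0.3 0 0 18; 1.0 0.6 0 0 18; 1.2 0.7 0 0 18; 1.2 0.7 0 0 18; 1.2 0.7 0 0 18; 1.2 0.7 0 0 18; 1.0 0.6 0 0 18; 0.9 0.5 0 0 18; 0.9 0.5 0 0 18; 0.9 0.5 0 0 18"
}}

```text
clock: 31.25
eef_pos: [496.2, -133.9, 99.6]
eef_rot: [-3.141, 0.0, 0.237]
wrist_force: [2.8, 1.7, 5.9]
finger_gap: 21.3
```

```bash
python3 look.py e2
```

```text
clk 31.25 th -1.9046 r 49.99 z 99.6 gap 21.3 Ft 2.09 Fr -2.51 Fz 5.92
rod px [439.63452493 176.78701295]
```

{"name": "jog_arm", "arguments": {
  "deltas": "0 0 0 0 22; 0 0 0 0 25; 0 0 0 0 30; 0 0 0 0 45; 0 0 0 0 45; 0 0 -20 0 45; 0 0 -50 0 45; 0 0 -70 0 45; 0 0 -70 0 45; 0 0 -70 0 45"
}}

```text
clock: 32.55
eef_pos: [495.9, -133.9, 168.5]
eef_rot: [-3.141, 0.001, 0.237]
wrist_force: [-0.1, -0.3, -0.8]
finger_gap: 44.8
```

```bash
python3 look.py f1; python3 - <<'E'
from h import *;import pickle
s=pickle.load(open('f1.pkl','rb'));print(s['eef_pos'],s['eef_rot'],s['wrist_force'])
cv2.imwrite('pics/f1x.png',cv2.resize(cv2.imread('pics/f1.png')[120:320,190:460],None,fx=2.9,fy=2.9,interpolation=cv2.INTER_CUBIC))
E
```

```text
clk 32.55 th -1.9104 r 50.06 z 168.5 gap 44.8 Ft -0.04 Fr 0.31 Fz -0.79
rod px [404.38464215 165.44412343]
[ 495.92430186 -133.89680079  168.46271862] [-3.14096016e+00  1.03293522e-03  2.36783856e-01] [-0.13664998 -0.27545724 -0.79071004]
```

View pics/f1x.png

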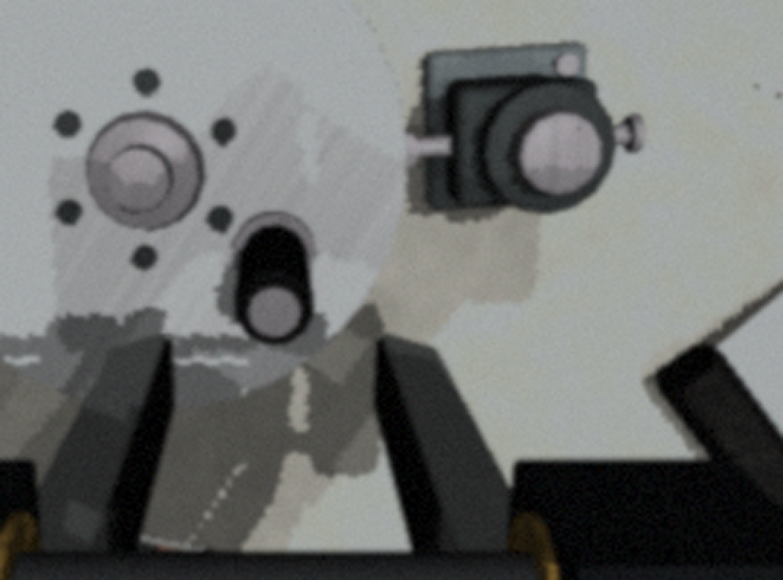

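```bash
python3 - <<'E'
from h import *;import pickle
from gen import *
s=pickle.load(open('f1.pkl','rb'));d=np.load('pics/f1.npy')
C=wpix(284.1,227.6,s,z=120);print(C,np.arctan2(*(C[:2]-A)[::-1])%(2*np.pi),np.hypot(*(C[:2]-A)))
dep=np.median(d[170:175,381:387]);P_=wpix(383.8,172.4,s,depth=dep);print(P_)
e=P_-s['eef_pos'];cc,ss=np.cos(.2368),np.sin(.2368);print('tool',e[0]*cc+e[1]*ss,e[0]*ss-e[1]*cc,-e[2]-14)
E
```

```text
[ 496.63069421 -133.10357283  120.        ] 4.380944540266438 49.07453819071333
[ 551.7915044  -209.29827973   76.03118199]
tool 36.61948356950574 86.40336086639692 78.43153662963658
```

{"name": "jog_arm", "arguments": {
  "deltas": "12 29 0 0 20; 24 58 0 0 0; 36.5 86.2 0 0 0; 36.5 86.2 0 0 0; 36.5 86.2 20 0 0; 36.5 86.2 45 0 0; 36.5 86.2 62 0 0; 36.5 86.2 70 0 0; 36.5 86.2 70 0 0; 36.5 86.2 70 0 0",
  "squeeze": 20
}}

```text
clock: 33.85
eef_pos: [552.3, -209.3, 100.2]
eef_rot: [3.141, -0.001, 0.237]
wrist_force: [0.5, -1.1, -0.3]
finger_gap: 0.6
```

```bash
python3 look.py g1;python3 - <<'E'
from h import *;import pickle
s=pickle.load(open('g1.pkl','rb'));print(s['eef_pos'],s['wrist_force'])
E
```

```text
clk 33.85 th -1.2577 r 128.91 z 100.2 gap 0.6 Ft 0.18 Fr 1.17 Fz -0.31
rod px [324.04734203 222.93283962]
[ 552.30804808 -209.34603598  100.23295376] [ 0.52830608 -1.05922576 -0.31440249]
```

View pics/g1.png

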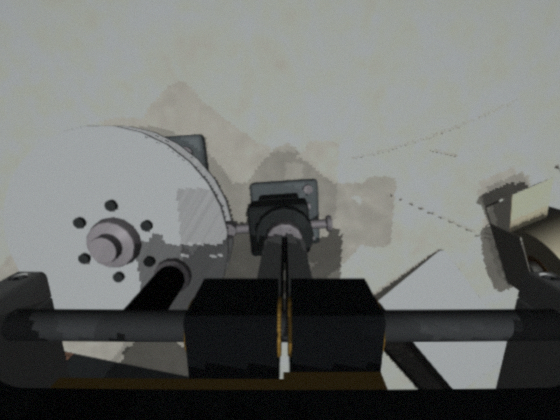

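{"name": "jog_arm", "arguments": {
  "deltas": "0 0 2 0 0; 0 0 4 0 0; 0 0 6 0 0; 0 0 8 0 0; 0 0 9 0 0; 0 0 10 0 0; 0 0 11 0 0; 0 0 12 0 0; 0 0 12 0 0; 0 0 12 0 0"
}}

```text
clock: 35.15
eef_pos: [552.0, -209.2, 87.5]
eef_rot: [-3.142, 0.0, 0.237]
wrist_force: [-1.3, 0.8, 2.7]
finger_gap: 0.3
```

{"name": "jog_arm", "arguments": {
  "deltas": "0 0 0.5 0 0; 0 0 1 0 0; 0 0 1.5 0 0; 0 0 2 0 0; 0 0 2.5 0 0; 0 0 3 0 0; 0 0 3.5 0 0; 0 0 3.5 0 0; 0 0 3.5 0 0; 0 0 3.5 0 0"
}}

```text
clock: 36.4
eef_pos: [552.0, -209.3, 84.3]
eef_rot: [3.141, -0.0, 0.237]
wrist_force: [-4.1, 1.4, 7.7]
finger_gap: -0.0
```

{"name": "jog_arm", "arguments": {
  "deltas": "0 0 0.3 0 0; 0 0 0.6 0 0; 0 0 0.9 0 0; 0 0 1.2 0 0; 0 0 1.2 0 0; 0 0 1.2 0 0; 0 0 1.2 0 0; 0 0 1.2 0 0; 0 0 1.2 0 0; 0 0 1.2 0 0"
}}

```text
clock: 37.65
eef_pos: [552.1, -209.3, 84.1]
eef_rot: [3.141, -0.001, 0.237]
wrist_force: [-8.2, 3.7, 17.8]
finger_gap: 0.5
```

{"name": "jog_arm", "arguments": {
  "deltas": "0 0 -1.5 0 0; 0 0 -4 0 0; 0 0 -7 0 0; 0 0 -11 0 0; 0 0 -20 0 0; 0 0 -45 0 0; 0 0 -80 0 0; -30 -40 -90 0 0; -50 -80 -90 0 30; -50 -80 -90 0 30"
}}

```text
clock: 38.9
eef_pos: [483.6, -141.8, 173.7]
eef_rot: [3.141, -0.001, 0.238]
wrist_force: [0.6, -0.1, 0.4]
finger_gap: 16.8
```

```bash
python3 look.py h1; python3 - <<'E'
from h import *;import pickle
s=pickle.load(open('h1.pkl','rb'));print(s['eef_pos'],s['wrist_force'])
cv2.imwrite('pics/h1x.png',cv2.resize(cv2.imread('pics/h1.png')[80:280,190:460],None,fx=2.9,fy=2.9,interpolation=cv2.INTER_CUBIC))
E
```

```text
clk 38.90 th -2.0545 r 62.25 z 173.7 gap 16.8 Ft 0.56 Fr -0.17 Fz 0.40
rod px [398.7048212  151.19742217]
[ 483.6469193  -141.81122546  173.7084965 ] [ 0.5733396  -0.10817838  0.40330458]
```

View pics/h1x.png

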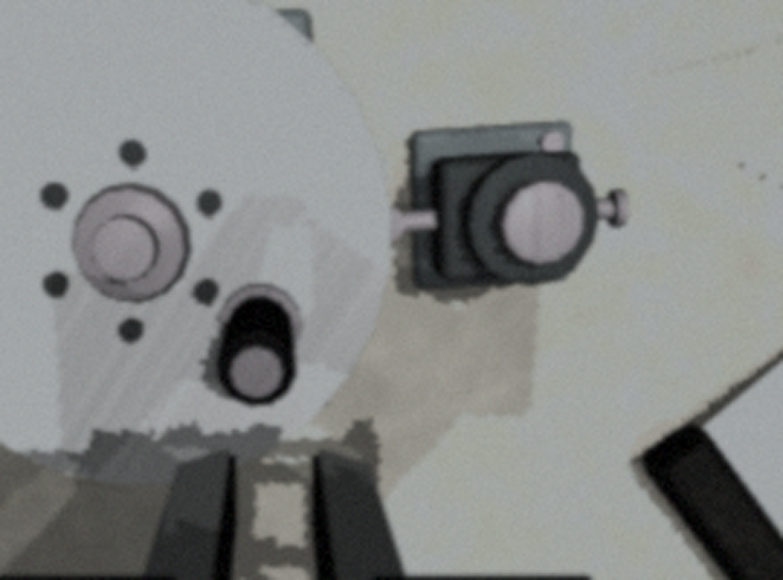

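```bash
python3 - <<'E'
from h import *;import pickle
from gen import *
s=pickle.load(open('h1.pkl','rb'));d=np.load('pics/h1.npy')
C=wpix(278.3,208.3,s,z=120);print(C,np.arctan2(*(C[:2]-A)[::-1])%(2*np.pi))
print(wpix(377.2,156.6,s,depth=np.median(d[154:159,375:380])))
workorder.sign_off()
E
```

```text
[ 496.7777545  -133.50243692  120.        ] 4.386386377859098
[ 551.37553078 -209.02375627   76.13171929]
the job is handed in; nothing more can be done
```

I found the high spot, left its crest at the feeler, let go, pressed the punch once and let it spring back. I signed the job off at about 39 s.

- **Finding the crest:** A slow turn by the crank located the high spot, and I swept it from both sides. The rod's rear end followed a smooth curve that peaks at a crank angle of 4.36–4.38 rad (world frame). A steady pass at 4.385 rad felt neutral, which agrees.
- **Disagreeing check:** The force readings taken at very slow speed did not agree. They put the crest near 4.5 rad, about 0.15 rad further on. I went with the rod curve and the steady pass instead.
- **Stopping and letting go:** The grip read 4.379 rad just before release. Camera checks gave 4.381 rad after release and 4.386 rad after punching, with the rod still fully out. The error is probably about 0.02 rad at most.
- **Punching:** I pressed straight down until the punch stopped moving, with about 18 N at the hard stop. The button is back up, at 76 mm both before and after.
- **At hand-in:** The arm was clear of everything, with the wrist force near zero. I handled nothing but the crank and the punch.

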